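Hang a shelf bracket on the slotted upright and lock it

ROBOT

A 6-joint arm with a two-finger parallel gripper is mounted at the origin on a cart in front of the work surface, level with it; the furniture and walls round the work are solid. World frame = base frame: x ahead of the robot, y to its left, z up, the work surface at z = 0. Lengths are in m, angles in rad, forces in N, time in s.
With the tool pointing down it reaches from about 0.25 to 0.725 m from the base axis. Payload 4 kg.
Tool frame: the origin (TCP) lies midway between the tips of the shut fingers; the grasp point (between the pads) lies r.grasp_offset behind it (r.grasp_offset is the distance from the TCP to the grasp point, in m); y points along the fingers, x is the direction in which the jaws open and shut, and the axes are right-handed (so a half turn about y gives the same grasp; the last joint's range is limited). The gripper opens to 85 mm and grips with 20 to 120 N. Pads are 22 mm wide; open, the fingers measure 114 mm over their backs; the gripper's body (76 mm by 85 mm) begins 54 mm behind the grasp point. The pads swing forward as they close: fully open they stand 13 mm farther back than shut.
Start: joints at [1.236, 0.241, 0.005, 1.335, 0, 1.571], TCP at [0.164, 0.472, 0.231] pointing down, gripper open.
Joint ranges: [-2.72, 2.72], [-1.05, 1.87], [-1.09, 1.28], [-1.99, 2.15], [-1.42, 1.44], [-3.14, 3.14]. Speed limits (rad/s): [2.79, 2.79, 3.14, 3.14, 3.14, 3.14].

INTERFACE

Orientations are given as a unit quaternion [x, y, z, w].
In Python, from rig import r, ik, sensors, snapshot, job gives the robot as it stands. Calls block until the motion is done:
- r.reach(position, orientation): joint-space move of the TCP to a pose.
- r.move_straight(position, orientation=None, vel=0.15): straight line of the TCP; orientation=None keeps the orientation; vel is the mean speed in m/s.
- r.movej(angles): joint-space move.
- r.command_gripper(opening): finger opening in m; the grip force is fixed at half the most; returns when the fingers have stopped.
- r.sleep(seconds).
- ik(position, orientation): joint angles nearest the present ones, or None.
- sensors.get_state(): the state.
- snapshot(name): name is "scene" or "top"; returns a dict with "pixels" (420x560x3 uint8, red, green, blue), "vfov" (degrees; the focal length in pixels is half the picture's height over the tangent of half this angle, whatever the lens; pixels are square), "cx", "cy" (the principal point, pixels), "k1" (the pictures are not rectified: a ray, as slopes to the right and down, at radius r is drawn at 1 + k1 r^2 times it, then the intrinsics apply), "world_from_camera" (4x4, takes a point from camera to world coordinates). Camera axes: x right, y up, looking along -z (the intrinsics and any distortion apply to the point x, -y, -z); pixel columns grow to the right and rows downward; lengths in m; the calibration is good to about 2 mm. A picture is of the moment at which its call begins. There is no depth.
A pose or a line that the arm cannot do raises r.PlanningError and nothing moves.
- job.finish_job(): hands the job in, once; it reports no verdict.
The state is a dict: "time_s": time; "q": joint angles; "joint_vel": joint speeds; "joint_torque": joint torques, N m; "tool_pos": TCP position; "ee_rot": TCP orientation; "force": force on the tool from outside, world axes, zero at the start; "wrist_torque": the same for the moment, N m; "width": finger opening in m.
Only numpy, scipy, OpenCV 4.12 (cv2) and the standard library are available. Lean on these libraries where they do the work, as an engineer would, in place of code of your own. Each camera call takes 0.05 s, during which the arm holds its last target.

TASK

Pick up the blue shelf bracket, feel for the two slots of the upright with its two hooks, push the hooks in and press the bracket down until it snaps fully home past the spring catch, then let go. Work gently: never push on the upright with more than about 40 N, and leave the other things on the bench where they are.

Things in the scene. Friction and masses are not known exactly. Their poses are not given: they have to be found in the camera images.
- bracket: Blue bracket, 0.2-0.4 kg, standing on its foot flange. Origin: on the underside, below the grip zone; z up, +x towards the hooks. Flange 125x36x5 mm (x -80 to +45). Web 12 mm thick in y, x -26 to +39, z 4 to 84: grip it from above across y near x=0 (x -26 to +14 is clear), 15 to 25 mm below its top edge. Back face (28 mm wide) at x=+50. Hung, its axes are parallel to the upright's.
- bracket_heel (a point): Foot of the bracket's back face: bracket frame (50, 0, 0) mm; axes as the bracket's. Its height is that of the bracket's underside.
- bracket_pad (a point): Centre of the top of the flat press pad (26x28 mm) over the back face: bracket frame (38, 0, 92) mm. It is the bracket's highest part. Pressing straight down here does not tip the hung bracket; closed fingertips will do.
- bracket_hooks (a point): End of the upper hook's tongue, bracket frame (63, 0, 82) mm. Two steel hooks, 7 mm wide in y, stick 13 mm out of the back face, one 54 mm above the other: tongues at z 20 to 28 and 74 to 82, each with an end lip hanging 18 mm below its tongue (down to z=2 and z=56). 5.5 mm are free between back face and lips.
- upright: Grey stand fixed to the worktop: foot plate 130x110x10 mm, U-channel column to z=160 mm, and clamped in it a bright steel strip, 39 mm wide, 4 mm thick, whose slotted face looks to the upright's -x. Origin: on the worktop, 30 mm behind the face; z up. The strip ends 24 mm above the press pad of a bracket that is home.
- upright_face (a point): On the plane of the strip's front face, on its middle line, 60 mm above the worktop; axes as the upright's. The strip was clamped by hand and ITS HEIGHT IS NOT MEASURED: it is off by an unknown d, from -12 to +12 mm, new each time. A bracket fully home has its underside at this point's height plus d and its back face on this plane.
- upright_slots (a point): Nominal centre of the upper slot (if d=0): 89.5 mm above upright_face. Two slots 12 mm wide, 31 mm high, 54 mm apart, empty behind. The hooks enter, pushed along the upright's +x, only while the bracket's underside is 18 to 23 mm above its home height (aim at 20.5); else their ends stop on the strip 13 mm before the back face would touch. So try heights by feel, with light pushes.
- catch (a joint): Two small brass rollers on one spring, sticking out of the strip between the slots: 0 m when out, up to 0.006 pushed in. Once hooked, the bracket goes down freely until its ridge meets the catch about 12 mm above home; there it hangs by itself if let go. 8 to 18 N down takes it past; about 6 mm above home it snaps down to the hard stop and the catch is out again (under 0.0025).
- seat_pin (a joint): Small brass pin standing out of the ledge at the foot of the strip: 0 m when free, about 0.004 when the bracket is pressed fully home on it; a soft spring of about 2 N.
- ribbon: Bystander: spool of red ribbon, 104x132x32 mm, loose; origin on the underside, near the spool's edge.
- shears: Bystander: scissors with red handles, 87x199x9 mm, loose; origin under the middle.
- pen: Bystander: black and white marker, 17x135x16 mm, loose; origin under the middle, long along its y.
Not all that is in view belongs to the job. There is more than one size of the bracket; the one meant has the size given above.

How it is judged:
By the outcome, as a careful person would: the job done as asked, in the order asked, and still so for the second after the job is handed in, with the robot touching nothing.
It also fails if it takes over 67 s, if anything falls off the work surface, if the arm or the gripper's body presses on something with over 40 N, if the wrist force passes 120 N, or if a joint passes its speed limit or range.

## Working session

There is one attempt and no reset: what is moved stays moved. The work goes in short steps, each a Python script; the robot and the scene stay as the last script left them, time stands still between calls to the robot, and variables do not carry over. Pictures are saved under pics/ and viewed, and the job is handed in when it is done.

```bash
mkdir -p pics; ls; python3 - <<'E'
from rig import r,ik,sensors,snapshot,job
import cv2,json
for n in("scene","top"):
    s=snapshot(n); cv2.imwrite(f"pics/{n}0.png",s["pixels"][:,:,::-1])
    print(n,{k:(v.tolist() if hasattr(v,'tolist') else v) for k,v in s.items() if k!="pixels"})
print(sensors.get_state(), r.grasp_offset)
E
```

```text
pics
scene {'vfov': 51.008897479596925, 'cx': 278.05469320091987, 'cy': 205.20447640589316, 'k1': -0.06845727996144349, 'world_from_camera': [[0.51496782933703, 0.5371486546148367, -0.6680415088850232, -0.2761164261140683], [-0.8571803211840744, 0.3162499684982955, -0.40648229284877113, -0.43633412662186927], [-0.007073310588029124, 0.7819573391626284, 0.6232918160918105, 0.8123148589840845], [0.0, 0.0, 0.0, 1.0]]}
top {'vfov': 43.40347778977961, 'cx': 286.3442197409067, 'cy': 214.79789759242115, 'k1': -0.015128490637453071, 'world_from_camera': [[-0.38308319021650084, 0.859391012805702, -0.3386655525475516, -0.10799871699100368], [-0.923644588202156, -0.3518908767999857, 0.15183374298820057, 0.3065463730617006], [0.011311235936800732, 0.370971559467471, 0.9285753378201764, 1.7818105388473366], [0.0, 0.0, 0.0, 1.0]]}
{'time_s': 0.1, 'q': array([1.23600640e+00, 2.41359285e-01, 3.86754767e-03, 1.33522052e+00,
       5.82334685e-06, 1.57079450e+00]), 'joint_vel': array([ 0.0014361 , -0.000936  ,  0.00473602,  0.00136032,  0.00014522,
       -0.00012531]), 'joint_torque': array([ 8.86614362e-04, -3.73138189e+01,  2.53010309e+01,  1.08591240e-02,
        1.23575146e-04,  1.14022146e-06]), 'tool_pos': array([0.16409641, 0.47170184, 0.23049446]), 'ee_rot': array([ 0.57670839,  0.40915098, -0.41025755, -0.57592678]), 'force': array([ 0.44724354, -0.0777417 ,  0.08195541]), 'wrist_torque': array([ 0.05732635,  0.0785909 , -0.00165922]), 'width': 0.08579067308542226} 0.0187
```

View pics/scene0.png

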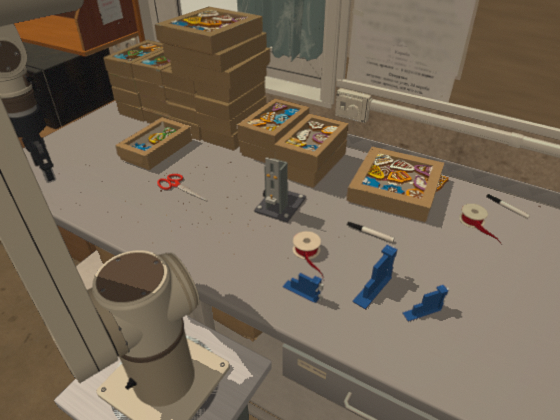

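View pics/top0.png

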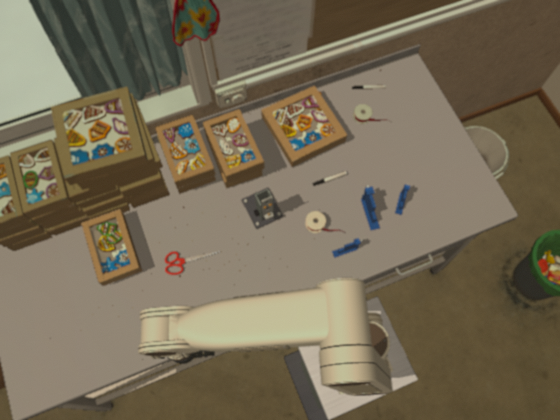

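The scene view shows three blue brackets, at about (305,288), (378,278) and (430,303). The upright is at (280,190), with the near ribbon at (307,245), the shears at (180,185) and the pen at (370,232). I'll zoom in and measure the brackets.

```bash
cat > h.py <<'E'
import numpy as np,cv2
from rig import r,ik,sensors,snapshot,job
def K(s):
    H=s["pixels"].shape[0]; f=H/2/np.tan(np.radians(s["vfov"])/2)
    return np.array([[f,0,s["cx"]],[0,f,s["cy"]],[0,0,1.]]),np.array([s["k1"],0,0,0,0.])
def rays(s,uv):
    k,d=K(s); n=cv2.undistortPointsIter(np.array(uv,float).reshape(-1,1,2),k,d,None,None,(3,100,1e-12)).reshape(-1,2)
    T=np.array(s["world_from_camera"]); v=np.c_[n[:,0],-n[:,1],-np.ones(len(n))]@T[:3,:3].T
    return T[:3,3],v
def onplane(s,uv,z):
    o,v=rays(s,uv); return o+v*((z-o[2])/v[:,2])[:,None]
def proj(s,P):
    k,d=K(s); T=np.array(s["world_from_camera"]); p=(np.array(P,float).reshape(-1,3)-T[:3,3])@T[:3,:3]
    p=p*[1,-1,-1]; return cv2.projectPoints(p,np.zeros(3),np.zeros(3),k,d)[0].reshape(-1,2)
def tri(s1,a,s2,b):
    o1,v1=rays(s1,[a]);o2,v2=rays(s2,[b]);v1=v1[0];v2=v2[0]
    A=np.c_[v1,-v2]; t=np.linalg.lstsq(A,o2-o1,rcond=None)[0]
    p,q=o1+v1*t[0],o2+v2*t[1]; return (p+q)/2,np.linalg.norm(p-q)
E
python3 - <<'E'
from h import *
import pickle
S=snapshot("scene");T=snapshot("top"); pickle.dump((S,T),open("s0.pkl","wb"))
for s,n in((S,'scene'),(T,'top')):
    p=s["pixels"]; hsv=cv2.cvtColor(p,cv2.COLOR_RGB2HSV)
    m=cv2.inRange(hsv,(100,110,30),(125,255,255))
    nn,l,st,c=cv2.connectedComponentsWithStats(m)
    for i in range(1,nn):
        if st[i,4]>60: print(n,st[i],c[i], onplane(s,[c[i]],0.03)[0].round(3))
def crop(s,x,y,w,h,f,name): cv2.imwrite(name,cv2.resize(s["pixels"][y:y+h,x:x+w,::-1],None,fx=f,fy=f,interpolation=cv2.INTER_CUBIC))
crop(S,275,230,190,100,4,"pics/s_br.png"); crop(T,320,170,100,100,6,"pics/t_br.png")
crop(S,240,145,80,80,7,"pics/s_up.png"); crop(T,230,175,70,70,8,"pics/t_up.png")
E
```

```text
scene [354 245  43  64 982] [377.16598778 277.80855397] [ 0.445 -0.27   0.03 ]
scene [283 274  38  28 585] [304.33675214 286.61538462] [ 0.334 -0.135  0.03 ]
scene [403 285  45  36 660] [427.72878788 304.01212121] [ 0.428 -0.398  0.03 ]
top [396 186  13  28 134] [401.67164179 199.63432836] [ 0.427 -0.39   0.03 ]
top [362 188  17  41 349] [369.75644699 208.12893983] [ 0.441 -0.268  0.03 ]
top [333 239  27  17 134] [346.64179104 248.19402985] [ 0.335 -0.127  0.03 ]
```

View pics/s_br.png

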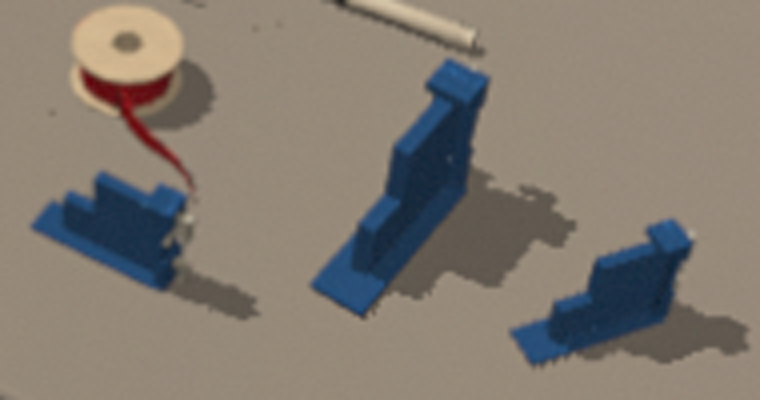

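View pics/t_br.png

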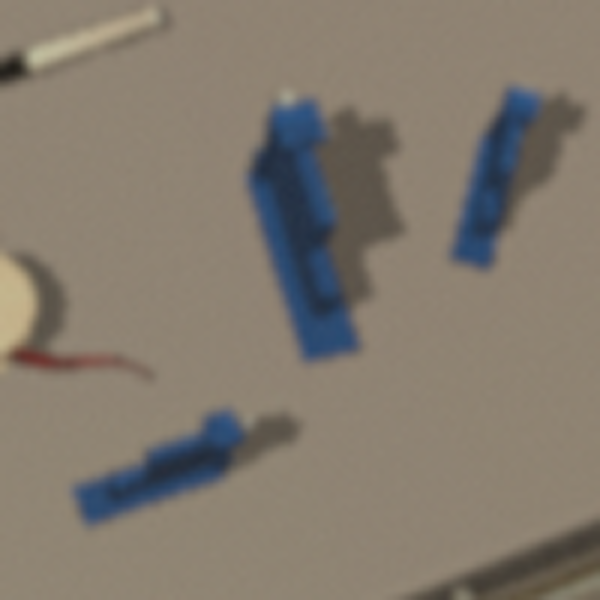

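View pics/s_up.png

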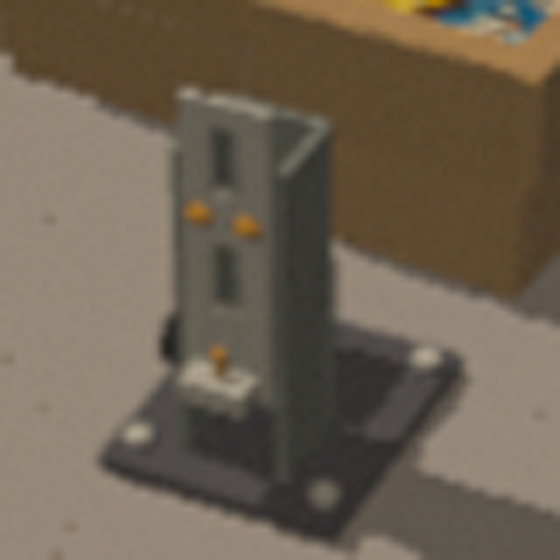

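View pics/t_up.png

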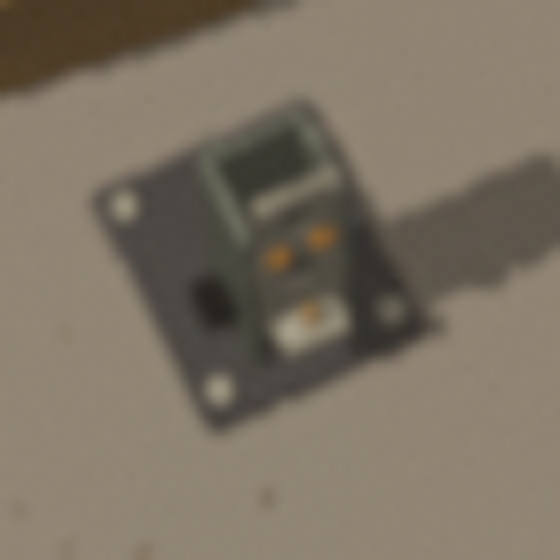

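```bash
python3 - <<'E'
from h import *
import pickle
S,T=pickle.load(open("s0.pkl","rb"))
def sc(c): return [275+c[0]/4-.375,230+c[1]/4-.375]
def tc(c): return [320+c[0]/6-.4,170+c[1]/6-.4]
for n,a in dict(A=[(30,225),(165,290),(55,203)],B=[(363,315),(467,195),(312,286)],C=[(530,363),(668,320),(512,332)]).items():
    P=onplane(S,[sc(c) for c in a],0.003); print(n,P.round(3).tolist(),"len",np.linalg.norm(P[0]-P[1]).round(4),"wid",np.linalg.norm(P[0]-P[2]).round(4))
# pad centre triangulation
for n,a,b in(("A",(167,197),(225,428)),("B",(458,82),(300,124)),("C",(670,237),(522,104))):
    print(n,tri(S,sc(a),T,tc(b)))
for n,a in dict(A=[(72,487),(88,525)],B=[(305,362),(360,348)],C=[(450,258),(488,268)]).items():
    P=onplane(T,[tc(c) for c in a],0.005);print(n,P.round(3).tolist(),np.linalg.norm(P[0]-P[1]).round(4))
E
```

```text
A [[0.33, -0.077, 0.003], [0.327, -0.17, 0.003], [0.353, -0.081, 0.003]] len 0.0925 wid 0.0232
B [[0.368, -0.276, 0.003], [0.486, -0.296, 0.003], [0.373, -0.242, 0.003]] len 0.1193 wid 0.0341
C [[0.384, -0.369, 0.003], [0.453, -0.429, 0.003], [0.399, -0.354, 0.003]] len 0.0908 wid 0.0223
A (array([ 0.33583624, -0.16184041,  0.06946864]), np.float64(0.0016172628886936507))
B (array([ 0.48285392, -0.27654246,  0.0925109 ]), np.float64(0.00023657658774549895))
C (array([ 0.45378168, -0.41503773,  0.06565153]), np.float64(1.7323489578833294e-05))
A [[0.353, -0.08, 0.005], [0.328, -0.079, 0.005]] 0.0249
B [[0.371, -0.241, 0.005], [0.367, -0.276, 0.005]] 0.0348
C [[0.399, -0.352, 0.005], [0.384, -0.371, 0.005]] 0.0235
```

Bracket B matches the given sizes: 119x34 mm measured against 125x36, and pad height 92.5 mm against 92. Next I'll measure the upright.

```bash
python3 - <<'E'
from h import *
import pickle
S,T=pickle.load(open("s0.pkl","rb"))
def cen(s,x,y,w,h):
    p=s["pixels"][y:y+h,x:x+w]; hsv=cv2.cvtColor(p,cv2.COLOR_RGB2HSV)
    m=cv2.inRange(hsv,(5,110,90),(25,255,255)); n,l,st,c=cv2.connectedComponentsWithStats(m)
    out=[]
    for i in range(1,n):
        yy,xx=np.where(l==i); wt=hsv[yy,xx,1].astype(float); out.append((len(yy),(x+(xx*wt).sum()/wt.sum()).round(2),(y+(yy*wt).sum()/wt.sum()).round(2)))
    return out
print(cen(S,260,165,25,35)); print(cen(T,255,195,25,25))
sc=lambda c:[240+c[0]/7-.43,145+c[1]/7-.43]; tc=lambda c:[230+c[0]/8-.44,175+c[1]/8-.44]
for n,a,b in(("rolL",(198,212),(277,258)),("rolR",(248,228),(320,237)),("pin",(219,355),(310,312)),("stripTL",(180,92),(255,212)),("stripTR",(272,112),(338,175))):
    p,e=tri(S,sc(a),T,tc(b)); print(n,p.round(4),e.round(4))
P=onplane(S,[sc(c) for c in[(103,460),(335,535),(462,360)]],.01);Q=onplane(T,[tc(c) for c in[(95,195),(218,430),(437,325)]],.01)
print("foot S",P.round(4).tolist());print("foot T",Q.round(4).tolist())
for n,q in(("S",P),("T",Q)): print(n,[np.linalg.norm(q[i]-q[i+1]).round(4) for i in(0,1)])
print("bolts S",onplane(S,[sc(c) for c in[(136,433),(324,492),(427,356)]],.013).round(4).tolist(), onplane(T,[tc(c) for c in[(124,208),(218,388),(392,310)]],.013).round(4).tolist())
# enlarge
cv2.imwrite("pics/s_up2.png",cv2.resize(S["pixels"][150:210,250:300,::-1],None,fx=10,fy=10,interpolation=cv2.INTER_NEAREST))
E
```

```text
[(10, np.float64(267.81), np.float64(175.02)), (10, np.float64(274.6), np.float64(177.02)), (4, np.float64(270.77), np.float64(195.72))]
[(8, np.float64(270.07), np.float64(204.15)), (8, np.float64(264.49), np.float64(206.86)), (1, np.float64(268.0), np.float64(213.0))]
rolL [0.5471 0.0958 0.1365] 0.0004
rolR [0.55   0.0751 0.1345] 0.0002
pin [0.5422 0.0842 0.075 ] 0.0009
stripTL [0.5489 0.1033 0.1877] 0.0009
stripTR [0.5514 0.0652 0.1893] 0.0008
foot S [[0.5289, 0.1339, 0.01], [0.5363, 0.0278, 0.01], [0.6637, 0.0386, 0.01]]
foot T [[0.6581, 0.1449, 0.01], [0.5302, 0.1346, 0.01], [0.5398, 0.0246, 0.01]]
S [np.float64(0.1064), np.float64(0.1278)]
T [np.float64(0.1284), np.float64(0.1103)]
bolts S [[0.5476, 0.1297, 0.013], [0.5542, 0.0433, 0.013], [0.6551, 0.051, 0.013]] [[0.6458, 0.1352, 0.013], [0.5478, 0.1275, 0.013], [0.5531, 0.0411, 0.013]]
```

View pics/s_up2.png

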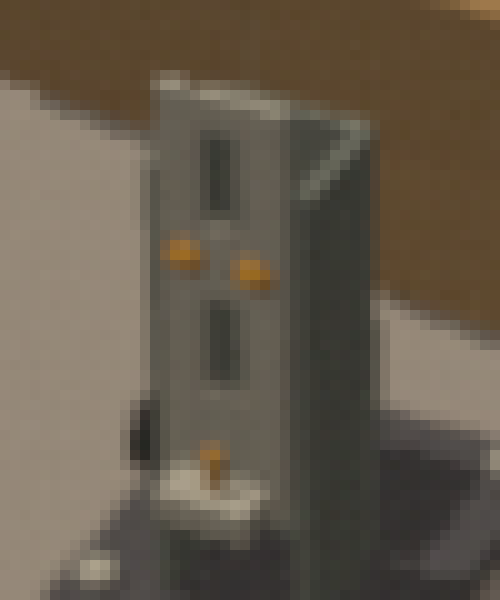

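```bash
python3 - <<'E'
from h import *
import pickle
S,T=pickle.load(open("s0.pkl","rb"))
# slots on face plane
n=np.array([np.cos(.0785),np.sin(.0785),0]); P0=np.array([.5505,.0845,0])
for nm,uv in(("up",(271.2,167.0)),("lo",(271.6,183.7)),("upTop",(271.2,162.9)),("loBot",(271.8,187.9)),("stripTL",(265.5,158)),("ledgeL",(265.5,199)),("ledgeR",(276.0,200.3))):
    o,v=rays(S,[uv]); v=v[0]; t=n@(P0-o)/(n@v); print(nm,(o+t*v).round(4))
# bracket long edges, from soft blue mask upsampled
def edge(s,box,pick,z,nm):
    x,y,w,h=box; f=8
    p=cv2.resize(s["pixels"][y:y+h,x:x+w],None,fx=f,fy=f,interpolation=cv2.INTER_LINEAR).astype(int)
    m=((p[:,:,2]-p[:,:,0])>25).astype(np.uint8)
    c=max(cv2.findContours(m,0,1)[0],key=cv2.contourArea)[:,0,:].astype(float)
    uv=(c+.5)/f-.5+[x,y]; return uv
def fit(s,uv,a,b,z,nm):
    a,b=map(np.array,(a,b)); d=(b-a)/np.linalg.norm(b-a); L=np.linalg.norm(b-a)
    k=(uv-a)@d; e=(uv-a)@[-d[1],d[0]]; q=uv[(k>.12*L)&(k<.88*L)&(abs(e)<1.5)]
    P=onplane(s,q,z)[:,:2]; vx,vy,px,py=cv2.fitLine(P.astype(np.float32),cv2.DIST_HUBER,0,.001,.001).ravel()
    print(nm,len(q),"ang",np.degrees(np.arctan2(vy,vx)).round(2),"pt",(px.round(4),py.round(4)))
sc=lambda c:[275+c[0]/4-.375,230+c[1]/4-.375]; tc=lambda c:[320+c[0]/6-.4,170+c[1]/6-.4]
us=edge(S,(345,238,60,78),0,0,0); ut=edge(T,(355,180,35,55),0,0,0)
fit(S,us,sc((363,315)),sc((467,195)),0,"S right side")
fit(S,us,sc((312,286)),sc((363,315)),0,"S tail")
fit(T,ut,tc((255,185)),tc((305,362)),0,"T left side")
fit(T,ut,tc((305,362)),tc((360,348)),0,"T tail")
E
```

```text
up [0.5503 0.0868 0.1629]
lo [0.5503 0.0866 0.1083]
upTop [0.5503 0.0865 0.176 ]
loBot [0.5504 0.0862 0.0942]
stripTL [0.549  0.1032 0.1866]
ledgeL [0.5487 0.107  0.0484]
ledgeR [0.5513 0.0737 0.0552]
S right side 191 ang -8.79 pt (np.float32(0.4288), np.float32(-0.283))
S tail 77 ang 80.69 pt (np.float32(0.3721), np.float32(-0.258))
T left side 178 ang -8.93 pt (np.float32(0.4305), np.float32(-0.2525))
T tail 56 ang 81.52 pt (np.float32(0.3718), np.float32(-0.2596))
```

```bash
cat >> h.py <<'E'
from scipy.spatial.transform import Rotation as R
def ori(yaw,flip=1):  # yaw(rad) of held bracket; jaws along its y
    x=np.array([-np.sin(yaw),np.cos(yaw),0])*flip; y=np.array([0,0,-1.]); z=np.cross(x,y)
    return R.from_matrix(np.c_[x,y,z]).as_quat()
BY=np.radians(-8.85); UY=np.radians(4.5)
FACE=np.array([.5503,.0852])   # face midline, xy
GX=-.003 # grip x in bracket frame
def st():
    s=sensors.get_state(); return s["time_s"],np.array(s["tool_pos"]),np.array(s["force"]),s["width"]
E
python3 - <<'E'
from h import *
np.set_printoptions(precision=3,suppress=True)
print(R.from_quat(sensors.get_state()["ee_rot"]).as_matrix())
for f in(1,-1):
    print(f,ik([.3,.1,.32],ori(UY,f)),ik([.444,-.2705,.13],ori(BY,f)),ik([.444,-.2705,.045],ori(BY,f)),ik([.47,.08,.137],ori(UY,f)))
E
```

```text
[[ 0.329 -0.    -0.944]
 [ 0.944 -0.001  0.329]
 [-0.001 -1.    -0.   ]]
1 [ 0.322 -0.153 -0.182  1.542  0.     0.243] [-0.547  0.346 -0.124  1.101  0.    -0.393] [-0.547  0.437 -0.236  0.898  0.    -0.393] [ 0.169  0.26  -0.225  1.085  0.     0.09 ]
-1 [ 0.322 -0.153 -0.182  1.542  0.    -2.898] [-0.547  0.346 -0.124  1.101  0.     2.749] [-0.547  0.437 -0.236  0.898  0.     2.749] [ 0.169  0.26  -0.225  1.085  0.    -3.052]
```

```bash
python3 - <<'E'
from h import *
r.reach([.3,.1,.32],ori(UY)); print(st()[0])
r.reach([.444,-.2705,.15],ori(BY)); print(st())
r.move_straight([.444,-.2705,.060],vel=.12)
print(st())
S=snapshot("scene");T=snapshot("top")
a=cv2.resize(S["pixels"][205:325,300:460,::-1],None,fx=4,fy=4,interpolation=cv2.INTER_CUBIC)
cv2.imwrite("pics/s1.png",a)
cv2.imwrite("pics/t1.png",cv2.resize(T["pixels"][170:250,320:420,::-1],None,fx=5,fy=5,interpolation=cv2.INTER_CUBIC))
E
```

```text
1.7
(3.2917, array([ 0.4446031 , -0.26964285,  0.15055932]), array([-0.01786836, -0.41827415,  1.02993706]), 0.0856091667278026)
(4.1917, array([ 0.44468893, -0.2706623 ,  0.06076233]), array([ 0.10876168, -0.21026766, -0.02942402]), 0.08507217216594133)
```

View pics/s1.png

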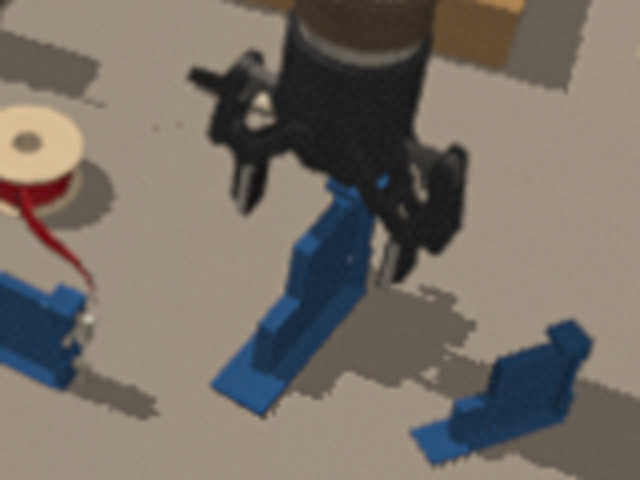

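View pics/t1.png

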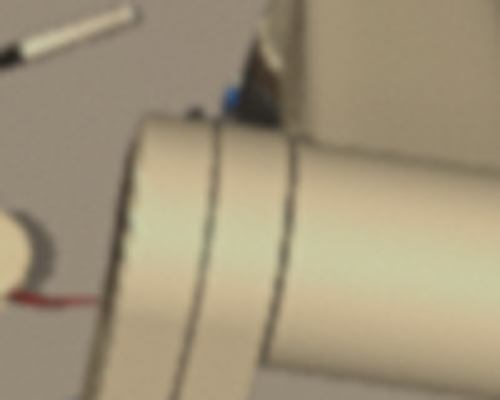

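The fingers straddle the web, with tips at crop pixels (245,200) and (395,270) and the web between them. I'll grip and lift.

```bash
python3 - <<'E'
from h import *
np.set_printoptions(precision=4,suppress=True)
r.move_straight([.444,-.2705,.046],vel=.08)
r.command_gripper(0.0); print(st())
r.move_straight([.444,-.2705,.046+.110],vel=.12); r.sleep(.1); print(st())
S=snapshot("scene")
cv2.imwrite("pics/s2.png",cv2.resize(S["pixels"][185:325,300:460,::-1],None,fx=4,fy=4,interpolation=cv2.INTER_CUBIC))
E
```

```text
(5.275, array([ 0.4441, -0.2705,  0.0461]), array([-0.4158,  0.3632,  2.1236]), 0.011262225547953192)
(6.4417, array([ 0.4433, -0.2701,  0.1549]), array([-0.3751, -0.2461, -3.5523]), 0.01129846319032964)
```

View pics/s2.png

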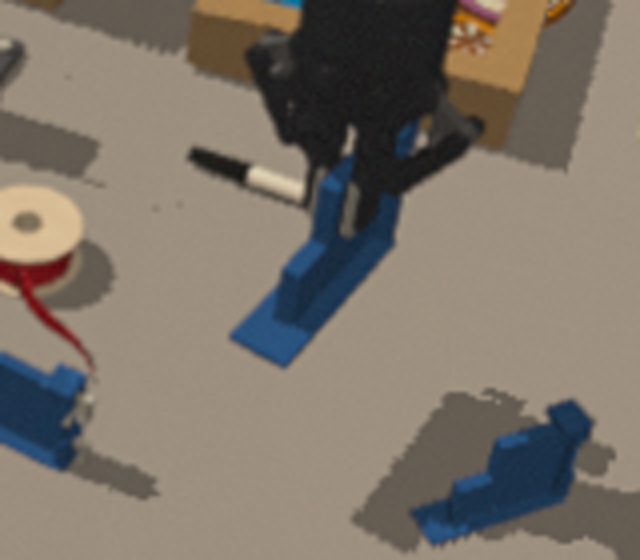

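The bracket is held and level. I'll carry it to just in front of the upright.

```bash
cat >> h.py <<'E'
AX=np.array([np.cos(UY),np.sin(UY)]); AY=np.array([-np.sin(UY),np.cos(UY)])
GZ=.046
def tcp(gap,und,dy=0): # gap: hook ends to face (nominal), und: underside height
    p=FACE-AX*(.063+gap-GX)+AY*dy; return [p[0],p[1],und+GZ]
def local(p): # -> (gap, dy, underside)
    d=np.array(p[:2])-FACE; return np.array([-(d@AX)-.063+GX, d@AY, p[2]-GZ])
E
python3 - <<'E'
from h import *
import pickle
np.set_printoptions(precision=4,suppress=True)
r.reach([.40,-.06,.16],ori(UY))
r.reach(tcp(.03,.11),ori(UY))
r.move_straight(tcp(.02,.0915),ori(UY),vel=.08); r.sleep(.2); s=st(); print(s,local(s[1]))
S=snapshot("scene");T=snapshot("top");pickle.dump((S,T),open("s3.pkl","wb"))
cv2.imwrite("pics/s3.png",cv2.resize(S["pixels"][120:240,210:330,::-1],None,fx=5,fy=5,interpolation=cv2.INTER_CUBIC))
cv2.imwrite("pics/t3.png",cv2.resize(T["pixels"][165:265,230:330,::-1],None,fx=5,fy=5,interpolation=cv2.INTER_CUBIC))
E
```

```text
(8.6167, array([0.4647, 0.0783, 0.1378]), array([-0.6169,  0.0616, -4.3199]), 0.011397546467355487) [ 0.0199 -0.0001  0.0918]
```

View pics/s3.png

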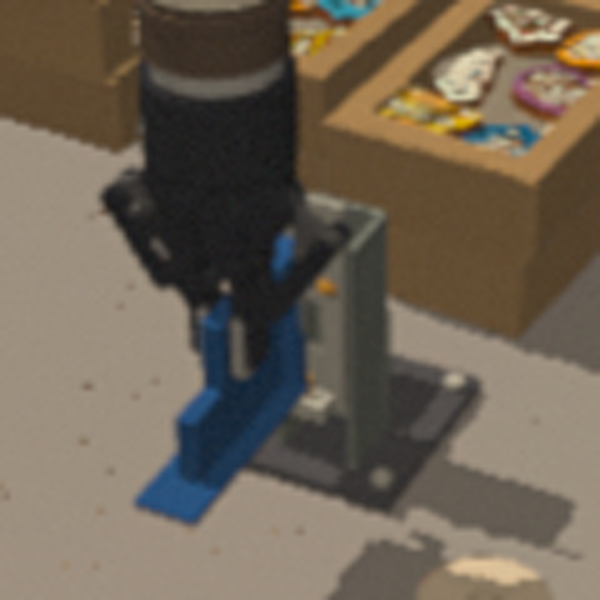

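View pics/t3.png

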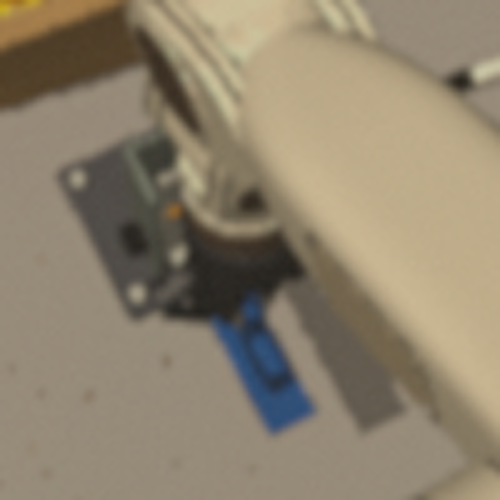

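Pre-contact looks right in both views: the bracket is square to the strip (scene crop ~(290,330)) and clear of the foot. Now I'll make the first light probe.

```bash
cat >> h.py <<'E'
def push(und,g0,g1,dy=0,lim=6,step=.001,F0=None,vel=.03):
    """advance along upright +x from gap g0 to g1, stop at lim N. returns (hit, last commanded gap)"""
    if F0 is None: F0=st()[2]
    g=g0
    while g>g1:
        g=max(g-step,g1); r.move_straight(tcp(g,und,dy),ori(UY),vel=vel)
        s=st(); f=s[2]-F0; fx=-(f[:2]@AX)
        if fx>lim or np.linalg.norm(f)>lim*2:
            return True,g,s,f
    return False,g,s,f
E
python3 - <<'E'
from h import *
np.set_printoptions(precision=4,suppress=True)
F0=st()[2]
r.move_straight(tcp(.008,.0915),ori(UY),vel=.05)
h,g,s,f=push(.0915,.008,-.013,F0=F0)
print(h,g,s[0],local(s[1]),"f ax,ay,z",f[:2]@AX,f[:2]@AY,f[2])
E
```

```text
True -0.013 14.3583 [-0.0116 -0.      0.0911] f ax,ay,z -6.127549848940548 0.4463082461825669 1.404438799129935
```

It went in at the first height, 11.6 mm past the nominal stop. I'll back off slightly and lower it until it meets the catch.

```bash
python3 - <<'E'
from h import *
np.set_printoptions(precision=4,suppress=True)
F0=np.array([-.4,0,-4.3])
g=-.0125; u=.0915
while u>.074:
    u-=.0015 if u>.086 else .001
    r.move_straight(tcp(g,u),ori(UY),vel=.03); s=st(); f=s[2]-F0
    print(round(s[0],2),round(u,4),local(s[1]),"f",(f[:2]@AX).round(2),(f[:2]@AY).round(2),f[2].round(2))
    if f[2]>5 or abs(f[:2]@AX)>14: break
S=snapshot("scene");T=snapshot("top")
cv2.imwrite("pics/s4.png",cv2.resize(S["pixels"][120:240,210:330,::-1],None,fx=5,fy=5,interpolation=cv2.INTER_CUBIC))
E
```

```text
14.61 0.09 [-0.0116 -0.      0.0897] f -5.18 -0.27 1.33
14.86 0.0885 [-0.0116 -0.0001  0.0882] f -4.6 -0.32 1.53
15.11 0.087 [-0.0117 -0.0001  0.0867] f -5.3 0.25 1.68
15.36 0.0855 [-0.0117 -0.0001  0.0852] f -5.06 -0.16 1.24
15.61 0.0845 [-0.0117 -0.0001  0.0843] f -5.18 -1.33 3.4
15.86 0.0835 [-0.0116 -0.0001  0.0835] f -5.43 0.85 3.15
16.11 0.0825 [-0.0117 -0.      0.0832] f -7.34 0.74 7.02
```

View pics/s4.png

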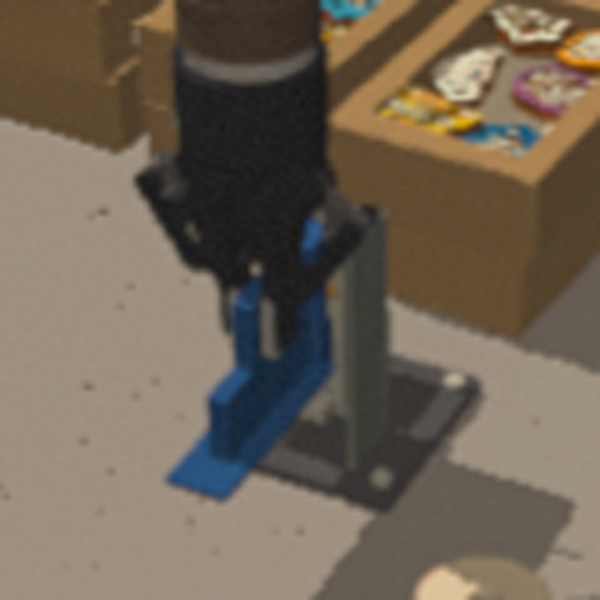

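The catch was met at an underside height of about 83.3 mm, so home is about 71.4 mm and d about +11.4, which agrees with the pictures. I'll do a light pull-back test to confirm the hooks have caught, then release and press the pad.

```bash
python3 - <<'E'
from h import *
np.set_printoptions(precision=4,suppress=True)
F0=np.array([-.4,0,-4.3])
for g in(-.0105,-.009):
    r.move_straight(tcp(g,.083),ori(UY),vel=.03); s=st(); f=s[2]-F0
    print("pull",round(s[0],2),local(s[1]),(f[:2]@AX).round(2),f[2].round(2))
    if f[:2]@AX>6: break
r.move_straight(tcp(-.0115,.083),ori(UY),vel=.03)
r.command_gripper(.04); s=st(); print("open",s)
p=s[1]; 
r.move_straight([p[0],p[1],.215],vel=.12)
r.command_gripper(0.0)
s=st();print(s)
S=snapshot("scene");T=snapshot("top")
cv2.imwrite("pics/s5.png",cv2.resize(S["pixels"][120:240,210:330,::-1],None,fx=5,fy=5,interpolation=cv2.INTER_CUBIC))
E
```

```text
pull 16.46 [-0.0116  0.      0.0835] -0.23 3.34
pull 16.71 [-0.0101  0.      0.0833] 3.01 1.96
open (17.3417, array([0.4963, 0.081 , 0.1292]), array([-0.1826, -0.5463, -0.1697]), 0.039940328582504736)
(18.675, array([0.4962, 0.0809, 0.2148]), array([-0.7112,  0.8861, -0.2992]), 0.00016904831418273783)
```

View pics/s5.png

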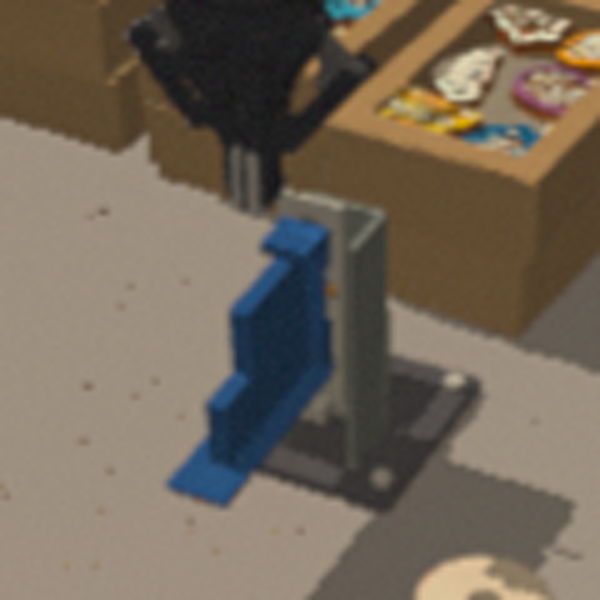

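The bracket hangs by itself on the catch. I'll press down on the pad with closed fingertips.

```bash
python3 - <<'E'
from h import *
np.set_printoptions(precision=4,suppress=True)
p=FACE-AX*.0155
r.move_straight([p[0],p[1],.215],ori(UY),vel=.1)
r.move_straight([p[0],p[1],.179],vel=.08); r.sleep(.1)
s=st(); F0=s[2]; print(s)
z=.179
while z>.157:
    z-=.001
    r.move_straight([p[0],p[1],z],vel=.03); s=st(); f=s[2]-F0
    print(round(s[0],2),round(z,4),s[1][2].round(4),"f",(f[:2]@AX).round(2),(f[:2]@AY).round(2),f[2].round(2))
    if f[2]>(26 if s[1][2]>.167 else 20) or abs(f[:2]@AX)>15: break
E
```

```text
(20.0083, array([0.5353, 0.084 , 0.1797]), array([-0.2004, -0.1859, -0.8462]), 0.00016949259489908722)
20.26 0.178 0.1783 f -0.57 -0.14 1.45
20.51 0.177 0.1769 f -0.7 0.97 0.14
20.76 0.176 0.1759 f 0.08 0.52 1.01
21.01 0.175 0.1749 f 0.61 1.25 0.76
21.26 0.174 0.1743 f 0.5 0.83 2.31
21.51 0.173 0.174 f -2.45 -0.4 5.81
21.76 0.172 0.1737 f -2.72 0.92 9.41
22.01 0.171 0.1729 f -3.47 0.41 9.52
22.26 0.17 0.1712 f -1.97 -0.09 6.51
22.51 0.169 0.1697 f -0.52 -0.66 6.06
22.76 0.168 0.1681 f 0.01 0.16 3.65
23.01 0.167 0.1668 f 0.47 0.7 1.58
23.26 0.166 0.1657 f 1.12 0.41 1.55
23.51 0.165 0.1644 f 0.17 0.43 1.85
23.76 0.164 0.1636 f 0.48 0.6 1.02
24.01 0.163 0.1629 f -0.02 1.0 0.7
24.26 0.162 0.1627 f -1.99 0.41 6.12
24.51 0.161 0.1626 f -2.91 -0.41 10.53
24.76 0.16 0.1626 f -5.7 0.39 14.99
25.01 0.159 0.1625 f -6.13 0.12 19.97
25.26 0.158 0.1624 f -9.19 -0.69 24.35
```

It passed the catch with a 9.5 N peak, snapped, and met a hard stop 12 mm below the hanging height. I'll retract and look.

```bash
python3 - <<'E'
from h import *
import pickle
np.set_printoptions(precision=4,suppress=True)
p=FACE-AX*.0155
r.move_straight([p[0],p[1],.23],vel=.1); r.move_straight([.40,.0,.30],vel=.2)
r.reach([.15,.35,.30],ori(np.radians(60))); r.sleep(.3); print(st())
S=snapshot("scene");T=snapshot("top");pickle.dump((S,T),open("s6.pkl","wb"))
cv2.imwrite("pics/s6.png",cv2.resize(S["pixels"][130:250,210:330,::-1],None,fx=5,fy=5,interpolation=cv2.INTER_CUBIC))
cv2.imwrite("pics/s6f.png",S["pixels"][:,:,::-1])
cv2.imwrite("pics/t6.png",cv2.resize(T["pixels"][165:265,220:320,::-1],None,fx=5,fy=5,interpolation=cv2.INTER_CUBIC))
E
```

```text
(29.025, array([0.1506, 0.3498, 0.3   ]), array([0.4593, 0.9059, 0.6944]), 0.00010443422917679046)
```

View pics/s6.png

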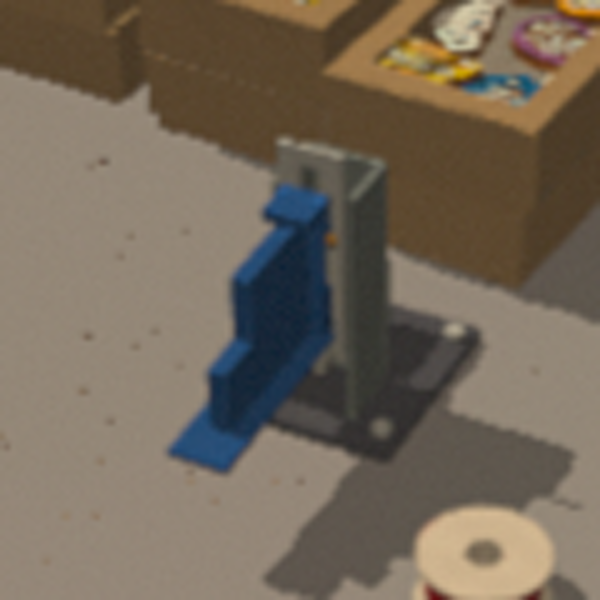

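View pics/t6.png

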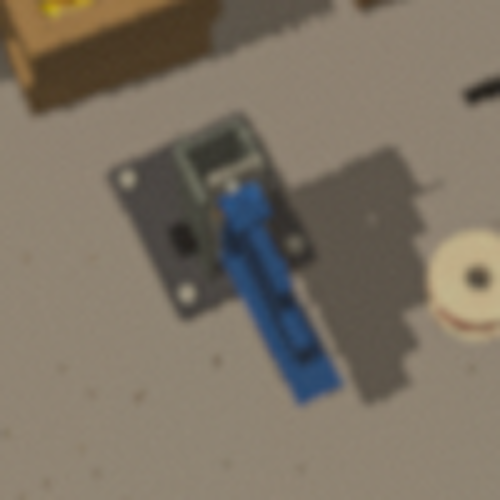

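View pics/s6f.png

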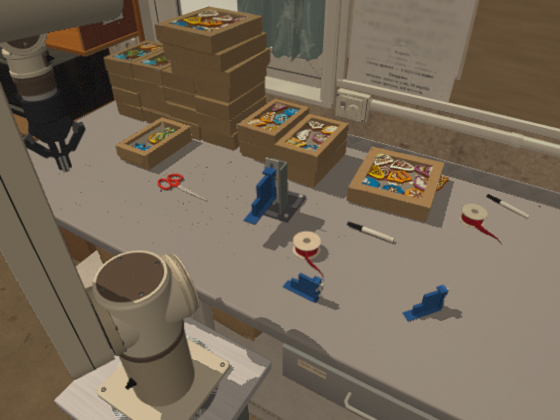

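```bash
python3 - <<'E'
from h import *
import pickle
S,T=pickle.load(open("s6.pkl","rb"));S0,T0=pickle.load(open("s0.pkl","rb"))
print(tri(S,[210+298/5-.4,130+205/5-.4],T,[220+245/5-.4,165+205/5-.4]))
for n,a,b in(("S",S,S0),("T",T,T0)):
    d=np.abs(a["pixels"].astype(int)-b["pixels"]).max(2)>45
    k,l,s,c=cv2.connectedComponentsWithStats(d.astype(np.uint8)); print(n,[(s[i].tolist()) for i in range(1,k) if s[i,4]>25])
job.finish_job()
E
```

```text
(array([0.53575448, 0.08375167, 0.16106575]), np.float64(0.0005059758255942801))
S [[83, 0, 13, 9, 61], [10, 14, 67, 37, 1113], [0, 42, 28, 56, 751], [20, 59, 32, 19, 258], [23, 92, 27, 9, 123], [2, 99, 8, 14, 36], [15, 110, 17, 6, 55], [10, 117, 19, 22, 276], [25, 121, 61, 93, 1734], [244, 167, 32, 58, 838], [0, 170, 96, 199, 620], [263, 222, 53, 28, 596], [353, 245, 66, 65, 1755], [156, 254, 34, 27, 261], [196, 284, 65, 33, 472], [134, 292, 20, 11, 52], [91, 304, 27, 50, 147], [183, 315, 11, 10, 46], [265, 318, 20, 14, 58], [196, 326, 15, 8, 37], [287, 329, 40, 24, 246], [217, 337, 48, 48, 433], [77, 356, 42, 27, 190]]
T [[361, 187, 25, 43, 666], [264, 201, 9, 8, 48], [281, 206, 25, 39, 527], [264, 210, 24, 36, 342], [367, 268, 17, 9, 46], [358, 273, 78, 117, 6075], [325, 280, 30, 3, 72], [232, 286, 86, 13, 318], [195, 294, 23, 13, 164], [218, 303, 9, 16, 71], [143, 311, 37, 5, 62], [169, 314, 197, 38, 2906], [143, 318, 19, 23, 385], [143, 341, 37, 4, 44], [298, 341, 23, 5, 86], [321, 345, 35, 18, 243], [351, 345, 18, 16, 167], [142, 346, 39, 4, 71], [176, 351, 26, 12, 104], [145, 352, 31, 7, 120], [204, 352, 10, 4, 32], [340, 364, 29, 18, 360], [324, 367, 10, 14, 46], [321, 370, 45, 21, 173]]
the job is handed in; nothing more can be done
```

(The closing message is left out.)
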